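# Slide the mosaic carriage home past a cross-bolt

## Task

Slide the carriage that carries the mosaic fragment fully home against the end stop by the extraction hood. The cross-bolt through the track may or may not be holding it and does not show which: try the carriage gently by its push posts, and if it is held, shift the bolt a little by its heads, one way or the other, and try again until it passes. Never force the carriage or the bolt, do not touch the fragment, and leave the bowl, jar, spatula and brush alone.

Things in the scene. Friction and masses are not known exactly. Their poses are not given: they have to be found in the camera images.
- track: Fixed track, grey base plate 150 x 400 mm, turned by up to 0.4 rad. Origin at table height under the middle of the cross-bolt. +y: the way the carriage slides home; x: along the cross-bolt, from the robot's side (-x) to the far side (+x). Two aluminium rails, outer faces at x = +-65 mm, 48 mm high, y -200 to 130 mm; between them at y = +-30 mm the dark bolt housing, 46 mm high.
- hood (a point): Top centre of the white extraction hood fixed on the track's home end: 126 mm wide (x), y from 147 to 197 mm in the track's frame, 109 mm high. In front of it, at y = 119 to 141 mm, stand the two end stop posts, 56 mm high, with rubber buffers.
- carriage (a joint): Travel of the carriage along the track's +y, m: 0 at the start, 0.120 fully home. Friction about 2.5 N plus 40 N per m/s; no spring. After 10 to 14 mm of free play it meets the bolt's collars: if the bolt holds it, it stops there on a cushion (about 6 N per mm; never past 0.024). Past 0.027 it is through and runs free to the stop.
- carriage_mid (a point): Middle of the top face of the carriage plate: aluminium, 124 mm (x) x 140 mm (y), 8 mm thick, top 60 mm above the table, with 4 mm thick lips up to 68 mm at both ends. Axes as the track's.
- post_near (a point): Centre of the robot-side push post: upright steel block on an ear of the carriage, 28 mm (x) x 12 mm (y) x 34 mm high, 57 to 91 mm above the table; 93 mm from the track's middle line, 85 mm before the bolt at the start. Pushing its -y face slides the carriage home. It passes above the bolt's head (head top 48 mm), so what pushes it must stay above 50 mm.
- post_far (a point): Centre of the like push post on the far (+x) side, 93 mm from the middle line.
- bolt (a joint): Cross-bolt's position along the track's x, m, 0 mid, ends -0.022 and +0.022. Friction about 4 N plus 30 N per m/s; stays where left. Hidden in the housing it has one narrow waist; the carriage passes only when that is in line with its tongue. The bolt value for this varies from run to run, -0.012 to +0.012, passing within about +-5 mm of it, and must be found by trying; the start value may pass already.
- head_near (a point): Middle of the outer face of the bolt's robot-side head: steel disc 36 mm across, 13 mm thick, on a 16 mm rod, centre 30 mm above the table, outer face 103 mm from the bolt's middle. Pushed to the track's +x it moves the bolt to the far side.
- head_far (a point): Middle of the outer face of the like head at the far end; pushed to the track's -x it moves the bolt to the robot's side.
- fragment: Loose mosaic fragment lying on the carriage, 90 x 104 mm, 22 mm thick, about 0.4 kg, its top 82 mm above the table; origin in the middle of its underside.
- bowl: Bystander: white bowl of loose tesserae, 96 mm across, 40 mm high; origin under its centre.
- spatula: Bystander: steel spatula with handle lying on the table along its x axis, about 250 mm long.
- brush: Bystander: brush lying on the table along its x axis, about 200 mm long.
- jar: Bystander: amber glass jar with white lid, 68 mm across, 100 mm high; origin under its centre.

How it is judged:
At the end, for the whole second after the job is handed in: The carriage stands still within 5 mm of the end stop (travel above 115 mm of 120) and the fragment still lies flat on it, within 20 mm of the plate's middle (value of joint carriage above 0.115 m and velocity of joint carriage below 0.01 m/s and x of fragment in the frame of carriage_mid between -0.02 and 0.02 m and y of fragment in the frame of carriage_mid between -0.02 and 0.02 m and z of fragment in the frame of carriage_mid between -0.005 and 0.01 m); the robot touches nothing.
It fails at once if the carriage, bolt or track is forced: pushed with more than 40 N (contact force between any of the fingers, the arm and track above 40 N).
It fails at once if the robot touches the mosaic fragment with more than 3 N (contact force between any of the fingers, the arm and fragment above 3 N).
It fails at once if a bystander (bowl, jar, spatula or brush) is moved by more than 30 mm (distance of any of bowl, spatula, brush, jar from where it was at the start of the episode above 0.03 m).
It also fails if it takes over 72 s, if anything falls off the work surface, if the arm or the gripper's body presses on something with over 40 N, if the wrist force passes 120 N, or if a joint passes its speed limit or range.

## Robot

A 6-joint arm with a two-finger parallel gripper is mounted at the origin on the work surface. World frame = base frame: x ahead of the robot, y to its left, z up, the work surface at z = 0. Lengths are in m, angles in rad, forces in N, time in s.
With the tool pointing down it reaches from about 0.275 to 0.875 m from the base axis. Payload 12.5 kg.
Tool frame: the origin (TCP) lies midway between the tips of the shut fingers; the grasp point (between the pads) lies 19 mm behind it; z points along the fingers, y is the line along which they close (so a half turn about z gives the same grasp; the last joint's range is limited). The gripper opens to 85 mm and grips with 20 to 120 N. Pads are 22 mm wide; open, the fingers measure 114 mm over their backs; the gripper's body (76 mm by 85 mm) begins 54 mm behind the grasp point. The pads swing forward as they close: fully open they stand 13 mm farther back than shut.
Start: joints at [1.213, 0.351, 1.652, -0, 1.139, -0.085], TCP at [0.148, 0.53, 0.231] pointing down, gripper open.
Joint ranges: [-2.75, 2.75], [-0.79, 2.1], [0.01, 2.65], [-1.57, 4.71], [0.07, 3.14], [-2.87, 2.87]. Speed limits (rad/s): [2.22, 2.22, 2.79, 3.14, 3.14, 3.14].

## Interface

Orientations are given as [roll, pitch, yaw] about the fixed x, y, z axes, in that order (R = Rz(yaw) Ry(pitch) Rx(roll)).
In Python, from plant import * gives the robot as it stands.
- The arm moves only by the tool drive_tool, never from a script. Its argument "motion" is a list of rows, each a list of 7 numbers: the shift along the tool's x, y, z in m, then the turn, a rotation vector about the tool's x, y, z in degrees, then the opening, from 0 (shut) to 1 (fully open). A call has 1 to 20 rows; each row shifts and turns the commanded pose from where the row before left it, along the tool's axes as they then stand; what a row does not reach is not made up. A row lasts 1/8 s, in which the tool goes at most 62.5 mm and 10.7 degrees, less where a joint would pass 70% of its speed; a pose out of reach is approached as far as the arm can. A call with a gripper value outside its range is refused whole. The fingers move at their own pace and stop on an object; the grip force is fixed at half the most. Time passes only in rows, so rows that do not move let the fingers close. It gives the time, the measured TCP pose, the force, the opening and the grip force at its end, in the units of the state.
- observe(): the state, without advancing time (a new reading comes with each control period).
- grab_frame(name): name is "side" or "top" or "wrist"; returns a dict with "image" (480x640x3 uint8, red, green, blue), "range_z" (480x640 float32, m along the optical axis (not along the pixel's ray), 0 where there is no reading), "intrinsics" (3x3 intrinsics, pixels), "D" ([k1, k2, p1, p2, k3] as OpenCV has them; the pictures are not rectified), "origin" and "rotation" of the camera in the world. Camera axes: x right, y down, z forward; pixel columns grow to the right and rows downward; lengths in m; the calibration is good to about 2 mm. A picture is of the moment at which its call begins.
- sign_off(): hands the job in; it is judged then, once.
Trained networks look in a picture, given as the dict that the camera call returned (one of the last four; its "shot" number tells which), for a name from the list of things; names that differ only in an ending like _2 or _b are one class to them, and where a whole thing is asked for, a point or a joint stands for the part that bears it (a point fixed in the world has none). Each returns a list of dicts, best first, with "p" (0 to 1); they miss things now and then, are a little off and sometimes report something else, mostly with a low value. They report only what shows in the picture. A call takes as long as a camera call.
- look_for(picture, thing): "point" ([column, row] in pixels, amid what is visible of it).
The state is a dict: "time": time; "q": joint angles; "dq": joint speeds; "joint_efforts": joint torques, N m; "eef_pos": TCP position; "tcp_rot": TCP orientation; "contact_force": force on the tool from outside, world axes, zero at the start; "wrist_torque": the same for the moment, N m; "grip_width": finger opening in m; "grasp_force": force on a finger pad.
Only numpy, scipy, OpenCV 4.12 (cv2) and the standard library are available. Lean on these libraries where they do the work, as an engineer would, in place of code of your own. Each camera call takes 0.05 s, during which the arm holds its last target. There are 200 camera calls.

## Working session

There is one attempt and no reset: what is moved stays moved. The work goes in short steps, Python scripts to look and compute and a tool call to move; the robot and the scene stay as the last step left them, time stands still between calls to the robot, and variables do not carry over. Pictures are saved under pics/ and viewed, at most 10 in all, crops included, and the job is handed in when it is done.

Besides the shell and the picture viewer there is one more tool, called as name(argument=value, ...), one argument or row to a line, values as JSON. drive_tool: Moves the arm, as the interface text tells. Its arguments: {"type":"object","properties":{"motion":{"type":"array","items":{"type":"array","items":{"type":"number"}}}},"required":["motion"]}

```bash
mkdir -p pics
cat > h.py <<'E'
from plant import *
import numpy as np, cv2
def px2w(f,u,v,z=None):
    K=np.array(f["intrinsics"]);D=np.array(f["D"],float)
    n=cv2.undistortPoints(np.array([[[u,v]]],float),K,D)[0,0]
    r=np.array([n[0],n[1],1.]);R=np.array(f["rotation"]);o=np.array(f["origin"])
    if z is None:
        p=f["range_z"][int(v)-1:int(v)+2,int(u)-1:int(u)+2];p=p[p>0]
        return o+R@r*np.median(p) if len(p) else None
    d=R@r; return o+d*(z-o[2])/d[2]
def cloud(f):
    h,w=f["range_z"].shape
    g=np.stack(np.meshgrid(np.arange(w),np.arange(h)),-1).reshape(-1,1,2).astype(float)
    n=cv2.undistortPoints(g,np.array(f["intrinsics"]),np.array(f["D"],float))[:,0]
    z=f["range_z"].reshape(-1,1)
    P=(np.c_[n,np.ones(len(n))]*z)@np.array(f["rotation"]).T+np.array(f["origin"])
    P[z[:,0]==0]=np.nan
    return P.reshape(h,w,3)
def save(f,n): cv2.imwrite("pics/"+n,cv2.cvtColor(f["image"],cv2.COLOR_RGB2BGR))
E
python3 - <<'E'
from h import *
np.set_printoptions(precision=4,suppress=True)
s=observe();print({k:s[k] for k in("time","eef_pos","tcp_rot","contact_force","grip_width")})
for c in("top","side"):
    f=grab_frame(c);save(f,c+"0.png");print(c,f["origin"])
    for t in("track","hood","carriage_mid","post_near","post_far","head_near","head_far","fragment","bowl","jar","spatula","brush"):
        for d in look_for(f,t)[:2]:
            print(t,d["p"],np.round(d["point"],1),px2w(f,*d["point"]))
E
```

```text
{'time': 0.0, 'eef_pos': array([0.148 , 0.5294, 0.2308]), 'tcp_rot': array([-3.1405, -0.0001,  2.8688]), 'contact_force': array([-0.2103,  0.6848, -0.7481]), 'grip_width': 0.08532588853447164}
top [ 0.414  -0.039   1.0687]
track 0.55 [293.5 237.6] [-1.0396 -1.4926 -0.3849]
hood 0.7 [297.  238.1] [-1.0082 -1.4612 -0.3534]
hood 0.41 [347.5 260. ] [-1.3154 -1.7684 -0.6607]
carriage_mid 0.83 [344.1 257.6] [-1.2877 -1.7407 -0.6329]
post_near 0.66 [346.5 258.8] [-1.3085 -1.7615 -0.6537]
post_far 0.93 [350.7 259.2] [-1.3344 -1.7874 -0.6796]
head_near 0.71 [304.7 270.7] [-1.0603 -1.5133 -0.4055]
head_far 0.68 [307.5 273.9] [-1.0786 -1.5316 -0.4239]
fragment 0.9 [350.1 243.6] [-1.3086 -1.7616 -0.6539]
fragment 0.31 [295.4 237.5] [-1.0524 -1.5054 -0.3976]
bowl 0.65 [123.  294.4] [ 0.1766 -0.2764  0.8313]
jar 0.75 [135.6 192.7] [ 0.1033 -0.3497  0.7581]
spatula 0.8 [493.4 240.5] [-2.456  -2.909  -1.8013]
brush 0.64 [471. 317.] [-2.1988 -2.6518 -1.544 ]
side [ 0.4106 -1.2105  0.8583]
track 0.95 [320.3 241.9] [ 0.2391 -1.3819  0.6868]
track 0.48 [349.1 250.8] [ 0.0783 -1.5428  0.526 ]
hood 0.79 [318.8 244.2] [ 0.2553 -1.3658  0.703 ]
hood 0.2 [294.5 252.2] [ 0.3852 -1.2359  0.8329]
carriage_mid 0.91 [303.4 263.4] [ 0.3394 -1.2817  0.7871]
carriage_mid 0.49 [335.1 174.5] [ 0.1117 -1.5094  0.5594]
post_near 0.71 [314.8 273.1] [ 0.2826 -1.3385  0.7303]
post_near 0.57 [351.9 250.3] [ 0.0652 -1.5559  0.5129]
post_far 0.75 [314.  274.1] [ 0.2868 -1.3343  0.7344]
head_near 0.67 [348.4 253.4] [ 0.0817 -1.5394  0.5294]
head_near 0.55 [337.9 177.9] [ 0.0907 -1.5304  0.5384]
head_far 0.52 [292.9 247.6] [ 0.3937 -1.2274  0.8414]
fragment 0.93 [324.7 257.8] [ 0.2293 -1.3918  0.677 ]
fragment 0.45 [303.7 265.6] [ 0.338  -1.2831  0.7857]
bowl 0.79 [265.  182.6] [ 0.5868 -1.0343  1.0345]
spatula 0.77 [340.3 380. ] [ 0.1861 -1.435   0.6337]
brush 0.94 [256.5 368.7] [ 0.5505 -1.0706  0.9982]
```

Run:
```python
from h import *
f=grab_frame("top");print(np.shape(f["rotation"]),f["rotation"]);f=grab_frame("side");print(f["rotation"])
```

```text
(3,) [-3.00950228 -0.00363479 -1.55545891]
[-2.14585401 -0.02291188 -0.10872823]
```

View pics/top0.png

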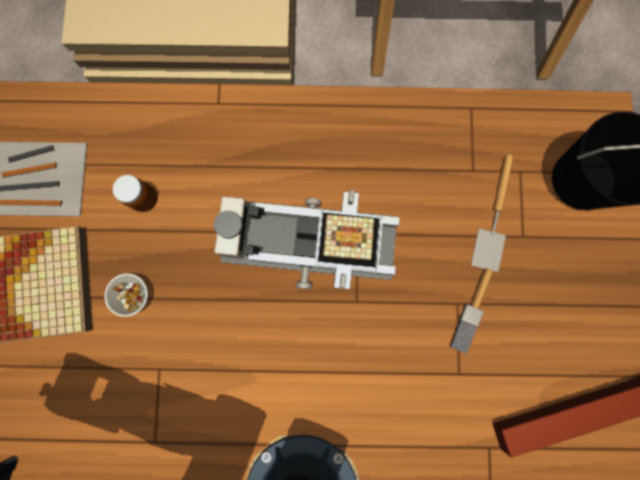

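View pics/side0.png

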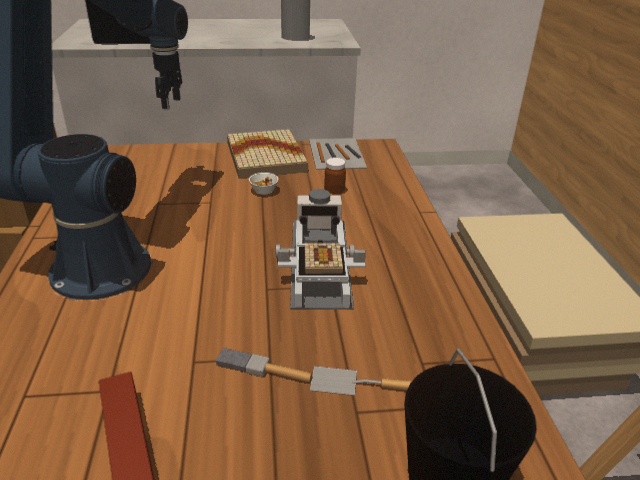

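The top view shows the carriage at about (350,240), the posts at (350,200) and (344,277), the bolt heads at (313,203) and (305,283), and the hood at (230,225). Home is image-left. The side view agrees. The camera rotation is given as rpy, so I'll fix the helper.

```bash
sed -i 's/^import numpy as np, cv2/import numpy as np, cv2\nfrom scipy.spatial.transform import Rotation as Ro\n_g=grab_frame\ndef grab_frame(n):\n    f=dict(_g(n)); f["rotation"]=Ro.from_euler("xyz",f["rotation"]).as_matrix(); return f/' h.py
python3 - <<'E'
from h import *
np.set_printoptions(precision=4,suppress=True)
f=grab_frame("top")
im=cv2.resize(f["image"][170:310,190:430],None,fx=3.3,fy=3.3,interpolation=cv2.INTER_CUBIC);save({"image":im},"crop0.png")
P=cloud(f)
for n,(u,v) in dict(post_far=(350,198),post_near=(344,278),head_far=(313,203),head_near=(304,284),hood=(240,240),bowl=(126,296),jar=(127,188),table=(400,330),frag=(349,238)).items(): print(n,P[v,u])
for t in("post_near","post_far","head_near","head_far"):
    for d in look_for(f,t)[:3]: print(t,d["p"],np.round(d["point"],1))
# top-face masks
c=P[170:310,190:430]
for n,lo,hi in(("frag",.076,.09),("hood",.104,.114)):
    m=(c[...,2]>lo)&(c[...,2]<hi); Q=c[m][:,:2].astype(np.float32)
    print(n,m.sum(),cv2.minAreaRect(Q))
# posts
for n,s in(("far",np.s_[185:208,335:365]),("near",np.s_[268:292,330:360])):
    q=P[s];m=(q[...,2]>.086)&(q[...,2]<.097);print(n,m.sum(),q[m].mean(0),cv2.minAreaRect(q[m][:,:2].astype(np.float32)))
E
```

```text
post_far [ 0.641  -0.0953  0.0914]
post_near [ 0.4668 -0.0839  0.0919]
head_far [ 0.639  -0.0138  0.0438]
head_near [0.4543 0.0026 0.0515]
hood [0.5457 0.1417 0.0851]
bowl [0.4217 0.4018 0.0351]
jar [0.6536 0.3887 0.1001]
table [ 0.3544 -0.2182 -0.0015]
frag [ 0.5547 -0.0946  0.0794]
post_near 0.88 [344.9 253.9]
post_far 0.89 [345.7 259.8]
head_near 0.68 [306.  272.2]
head_far 0.88 [306.2 273.9]
frag 2348 ((0.5644732713699341, 0.023179098963737488), (0.33841612935066223, 0.21268372237682343), 85.50035858154297)
hood 605 ((0.5780194997787476, 0.16550453007221222), (0.058261770755052567, 0.05850773677229881), 0.44041773676872253)
far 65 [ 0.6475 -0.0982  0.0897] ((0.648246705532074, -0.09872464090585709), (0.02680966630578041, 0.011242644861340523), 0.17791728675365448)
near 70 [ 0.4624 -0.0819  0.0899] ((0.462581604719162, -0.08199866861104965), (0.01148682925850153, 0.026291273534297943), 82.84201049804688)
```

View pics/crop0.png

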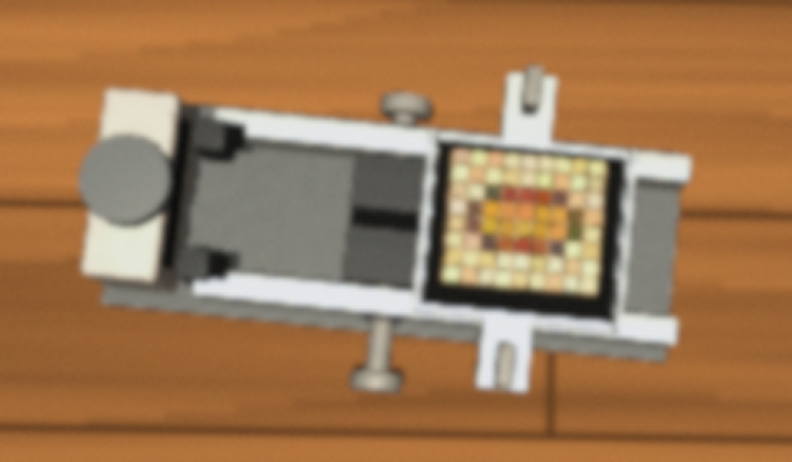

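```bash
cat >> h.py <<'E'
N=np.array([.4625,-.082]);F=np.array([.648,-.0985])
tx=(F-N)/np.linalg.norm(F-N);ty=np.array([-tx[1],tx[0]]);O=(N+F)/2+.085*ty
def tr(p): d=np.array(p)[:2]-O; return np.round(np.r_[d@tx,d@ty],4)*1000
def plan(x,y,z,yaw=None):
    "tool-frame shift (m) and z-turn (deg) to the track point x,y (mm), z (mm)"
    s=observe();R=Ro.from_euler("xyz",s["tcp_rot"])
    w=np.r_[O+x/1e3*tx+y/1e3*ty,z/1e3]
    Y=np.pi+np.arctan2(tx[1],tx[0]); Rt=Ro.from_euler("xyz",[np.pi,0,Y])
    print("t",s["time"],"tcp track",tr(s["eef_pos"]),s["eef_pos"][2],"F",s["contact_force"])
    print("shift",R.inv().apply(w-s["eef_pos"]),"turn",(R.inv()*Rt).as_rotvec(degrees=True))
E
python3 - <<'E'
from h import *
np.set_printoptions(precision=4,suppress=True)
print("O",O,"ang",np.arctan2(tx[1],tx[0]))
f=grab_frame("top")
g=lambda u,v,z:tr(px2w(f,190+u/3.3,170+v/3.3,z))
print("near head",g(376,380,.048),"far",g(407,103,.048))
print("near face",g(376,391,.035),"far face",g(407,92,.035))
print("hood top",tr(px2w(f,190+130/3.3,170+185/3.3,.109)),"rail ends",g(690,168,.048),g(677,330,.048))
print(tr(f["origin"]))
plan(-97,-135,160)
E
```

```text
O [ 0.5628 -0.0056] ang -0.08871531016712385
near head [-111.2   -1.5] far [80.  -1.9]
near face [-118.2   -1.7] far face [90.7 -0.5]
hood top [ -5.6 166.8] rail ends [  55.1 -199.7] [ -56.6 -200.1]
[-145.3  -46.5]
t 1.7 tcp track [-460.4  496.4] 0.23127575423448518 F [ 0.1378  0.1026 -0.524 ]
shift [-0.4729 -0.5542  0.0713] turn [ -0.0036  -0.002  -10.5482]
```

drive_tool(
  motion=[
    [0,0,0,0,0,-10.5,0],
    [-0.0202,-0.0351,0.003,0,0,0,0],
    [-0.0202,-0.0351,0.003,0,0,0,0],
    [-0.0202,-0.0351,0.003,0,0,0,0],
    [-0.0202,-0.0351,0.003,0,0,0,0],
    [-0.0202,-0.0351,0.003,0,0,0,0],
    [-0.0202,-0.0351,0.003,0,0,0,0],
    [-0.0202,-0.0351,0.003,0,0,0,0],
    [-0.0202,-0.0351,0.003,0,0,0,0],
    [-0.0202,-0.0351,0.003,0,0,0,0],
    [-0.0202,-0.0351,0.003,0,0,0,0],
    [-0.0202,-0.0351,0.003,0,0,0,0],
    [-0.0202,-0.0351,0.003,0,0,0,0],
    [-0.0202,-0.0351,0.003,0,0,0,0],
    [-0.0202,-0.0351,0.003,0,0,0,0],
    [-0.0202,-0.0351,0.003,0,0,0,0],
    [-0.0202,-0.0351,0.003,0,0,0,0],
    [-0.0202,-0.0351,0.003,0,0,0,0],
    [-0.0202,-0.0351,0.003,0,0,0,0],
    [0,0,0,0,0,0,0],
  ],
)

```text
time: 4.2
eef_pos: [0.4544, -0.1339, 0.177]
tcp_rot: [-3.141, 0.0, 3.05]
contact_force: [-0.7, 0.3, 0.4]
grip_width: -0.0001
grasp_force: 0.0
```

```bash
python3 -c "
from h import *
plan(-97,-130,72)
f=grab_frame('wrist');save(f,'w0.png')"
```

```text
t 4.2 tcp track [ -96.6 -137.4] 0.177028578523509 F [-0.6962876   0.28244776  0.40929059]
shift [0.00047091 0.00745294 0.10502708] turn [-0.01105379  0.00852371 -0.18220505]
```

drive_tool(
  motion=[
    [0,0,0.025,0,0,0,0],
    [0,0,0.03,0,0,0,0],
    [0,0,0.03,0,0,0,0],
    [0,0,0.02,0,0,0,0],
    [0,0.006,0,0,0,0,0],
    [0,0.006,0,0,0,0,0],
    [0,0.006,0,0,0,0,0],
    [0,0.006,0,0,0,0,0],
    [0,0.003,0,0,0,0,0],
    [0,0.003,0,0,0,0,0],
    [0,0.003,0,0,0,0,0],
  ],
)

```text
time: 5.62
eef_pos: [0.4568, -0.0993, 0.0723]
tcp_rot: [-3.141, 0.0, 3.052]
contact_force: [-1.2, -2.9, 0.3]
grip_width: -0.0004
grasp_force: 1.6
```

drive_tool(
  motion=[
    [0,0.003,0,0,0,0,0],
    [0,0.002,0,0,0,0,0],
    [0,0.002,0,0,0,0,0],
    [0,0,0,0,0,0,0],
  ],
)

```text
time: 6.12
eef_pos: [0.4574, -0.0921, 0.0723]
tcp_rot: [3.141, 0.0, 3.052]
contact_force: [-0.8, -0.5, -0.3]
grip_width: -0.0002
grasp_force: 0.1
```

drive_tool(
  motion=[
    [0,0.0015,0,0,0,0,0],
    [0,0.0015,0,0,0,0,0],
    [0,0,0,0,0,0,0],
  ],
)

```text
time: 6.5
eef_pos: [0.4577, -0.0892, 0.0723]
tcp_rot: [3.141, 0.0, 3.052]
contact_force: [0.2, -1.3, 0.1]
grip_width: 0.0003
grasp_force: 0.5
```

drive_tool(
  motion=[
    [0,0.001,0,0,0,0,0],
    [0,0.001,0,0,0,0,0],
    [0,0,0,0,0,0,0],
  ],
)

```text
time: 6.88
eef_pos: [0.4578, -0.0877, 0.0723]
tcp_rot: [-3.141, 0.0, 3.052]
contact_force: [-0.4, -6.0, -0.2]
grip_width: -0.0
grasp_force: 3.4
```

drive_tool(
  motion=[
    [0,0.001,0,0,0,0,0],
    [0,0,0,0,0,0,0],
  ],
)

```text
time: 7.12
eef_pos: [0.4579, -0.087, 0.0723]
tcp_rot: [-3.14, 0.0, 3.052]
contact_force: [-1.5, -10.7, -0.3]
grip_width: -0.0002
grasp_force: 5.1
```

drive_tool(
  motion=[
    [0,0.001,0,0,0,0,0],
    [0,0,0,0,0,0,0],
  ],
)

```text
time: 7.38
eef_pos: [0.4579, -0.0863, 0.0723]
tcp_rot: [-3.14, 0.0, 3.053]
contact_force: [-2.8, -12.6, 1.0]
grip_width: 0.0
grasp_force: 6.7
```

```bash
python3 -c "
from h import *
plan(-97,-130,72)
plan(-150,0,32)"
```

```text
t 7.375 tcp track [-97.3 -89.7] 0.07230751629517916 F [ -2.7547408  -12.63737076   1.03329707]
shift [-0.00029052 -0.0402798   0.00037345] turn [-0.09375814  0.00383553 -0.01483399]
t 7.375 tcp track [-97.3 -89.7] 0.07230751629517916 F [ -2.7547408  -12.63737076   1.03329707]
shift [0.05274581 0.08977176 0.04015713] turn [-0.09375814  0.00383553 -0.01483399]
```

drive_tool(
  motion=[
    [0,-0.005,0,0,0,0,0],
    [0,-0.015,0,0,0,0,0],
    [0.03,0,0,0,0,0,0],
    [0.025,0.02,0,0,0,0,0],
    [0,0.03,0.01,0,0,0,0],
    [0,0.03,0.01,0,0,0,0],
    [0,0.028,0.01,0,0,0,0],
    [0,0,0.01,0,0,0,0],
    [-0.006,0,0,0,0,0,0],
    [-0.005,0,0,0,0,0,0],
    [0,0,0,0,0,0,0],
  ],
)

```text
time: 8.75
eef_pos: [0.4228, 0.0056, 0.0326]
tcp_rot: [-3.142, 0.001, 3.051]
contact_force: [-0.7, 0.2, 0.3]
grip_width: -0.0001
grasp_force: 0.0
```

```bash
python3 -c "
from h import *
plan(-129,0,31)"
```

```text
t 8.75 tcp track [-140.5   -1.2] 0.0325910365597452 F [-0.70619276  0.22092557  0.26857417]
shift [-0.01146156  0.00124956  0.00160194] turn [-0.00090091  0.05461067 -0.09936856]
```

Now feel for the head.

drive_tool(
  motion=[
    [-0.004,0.001,0.001,0,0,0,0],
    [-0.003,0,0,0,0,0,0],
    [0,0,0,0,0,0,0],
  ],
)

```text
time: 9.12
eef_pos: [0.4293, 0.0066, 0.0313]
tcp_rot: [-3.142, 0.0, 3.052]
contact_force: [0.4, 0.1, -0.2]
grip_width: -0.0001
grasp_force: 0.0
```

drive_tool(
  motion=[
    [-0.002,0,0,0,0,0,0],
    [0,0,0,0,0,0,0],
  ],
)

```text
time: 9.38
eef_pos: [0.4312, 0.0065, 0.0313]
tcp_rot: [-3.142, 0.0, 3.052]
contact_force: [-0.0, -1.0, -0.0]
grip_width: 0.0004
grasp_force: 0.0
```

drive_tool(
  motion=[
    [-0.002,0,0,0,0,0,0],
    [0,0,0,0,0,0,0],
  ],
)

```text
time: 9.62
eef_pos: [0.4332, 0.0063, 0.0313]
tcp_rot: [-3.142, 0.0, 3.052]
contact_force: [1.2, 0.8, -0.7]
grip_width: 0.0
grasp_force: 0.0
```

drive_tool(
  motion=[
    [-0.002,0,0,0,0,0,0],
    [0,0,0,0,0,0,0],
  ],
)

```text
time: 9.88
eef_pos: [0.4353, 0.0061, 0.0313]
tcp_rot: [3.142, 0.0, 3.052]
contact_force: [-0.6, 0.9, -0.4]
grip_width: 0.0003
grasp_force: 0.0
```

drive_tool(
  motion=[
    [-0.002,0,0,0,0,0,0],
    [0,0,0,0,0,0,0],
  ],
)

```text
time: 10.12
eef_pos: [0.437, 0.0059, 0.0312]
tcp_rot: [-3.142, -0.0, 3.052]
contact_force: [-1.4, -0.2, 0.5]
grip_width: 0.0001
grasp_force: 0.5
```

drive_tool(
  motion=[
    [-0.002,0,0,0,0,0,0],
    [0,0,0,0,0,0,0],
  ],
)

```text
time: 10.38
eef_pos: [0.4383, 0.0058, 0.0311]
tcp_rot: [3.142, -0.002, 3.052]
contact_force: [-5.0, -0.2, 3.4]
grip_width: -0.0001
grasp_force: 2.5
```

drive_tool(
  motion=[
    [-0.002,0,0,0,0,0,0],
    [0,0,0,0,0,0,0],
  ],
)

```text
time: 10.62
eef_pos: [0.4404, 0.0056, 0.0311]
tcp_rot: [3.142, -0.002, 3.052]
contact_force: [-4.7, 1.3, 2.7]
grip_width: -0.0002
grasp_force: 2.5
```

```bash
python3 -c "
from h import *
plan(-122,0,31)
f=grab_frame('side');im=cv2.resize(f['image'][170:320,240:400],None,fx=4,fy=4,interpolation=cv2.INTER_CUBIC);save({'image':im},'side1.png')"
```

```text
t 10.625 tcp track [-122.9    0.3] 0.0311314647674357 F [-4.74855048  1.321434    2.70099099]
shift [-0.00086182 -0.00033743  0.00013013] turn [ 0.00121151 -0.08835697 -0.0472566 ]
```

View pics/side1.png

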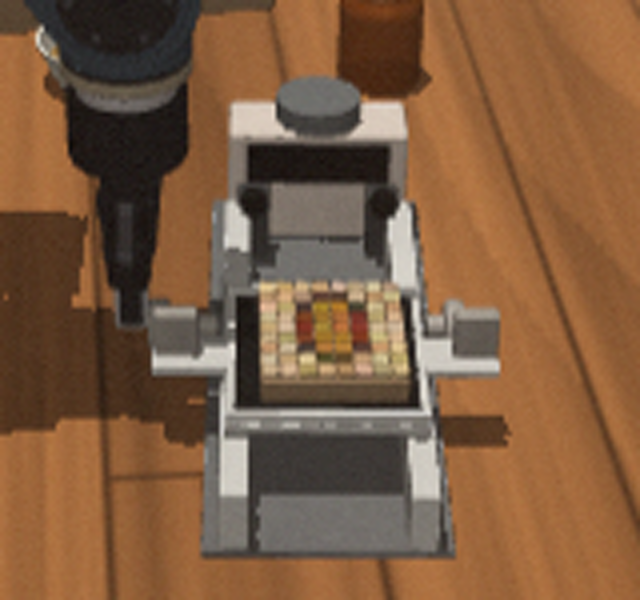

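drive_tool(
  motion=[
    [-0.002,0,0,0,0,0,0],
    [-0.002,0,0,0,0,0,0],
    [0,0,0,0,0,0,0],
  ],
)

```text
time: 11.05
eef_pos: [0.4446, 0.0053, 0.0311]
tcp_rot: [3.142, -0.001, 3.052]
contact_force: [-4.2, 0.8, 2.3]
grip_width: 0.0001
grasp_force: 2.3
```

drive_tool(
  motion=[
    [0.01,0,0,0,0,0,0],
    [0.02,0,-0.01,0,0,0,0],
    [0,-0.03,-0.01,0,0,0,0],
    [0,-0.04,-0.01,0,0,0,0],
    [0,-0.04,-0.01,0,0,0,0],
    [-0.03,0,-0.001,0,0,0,0],
    [-0.022,0,0,0,0,0,0],
    [0,0,0,0,0,0,0],
  ],
)

```text
time: 12.05
eef_pos: [0.458, -0.1066, 0.0724]
tcp_rot: [-3.141, 0.002, 3.052]
contact_force: [0.3, 0.1, -0.9]
grip_width: 0.0
grasp_force: 0.0
```

```bash
python3 -c "
from h import *
plan(-97,-90,72)
f=grab_frame('top')
im=cv2.resize(f['image'][170:310,190:430],None,fx=3.3,fy=3.3,interpolation=cv2.INTER_CUBIC);save({'image':im},'crop1.png')"
```

```text
t 12.05 tcp track [ -95.5 -109.9] 0.07239365987658439 F [ 0.32538368  0.07103279 -0.88484841]
shift [0.00154765 0.01985906 0.00038159] turn [-0.02666725  0.10526567 -0.03617711]
```

View pics/crop1.png

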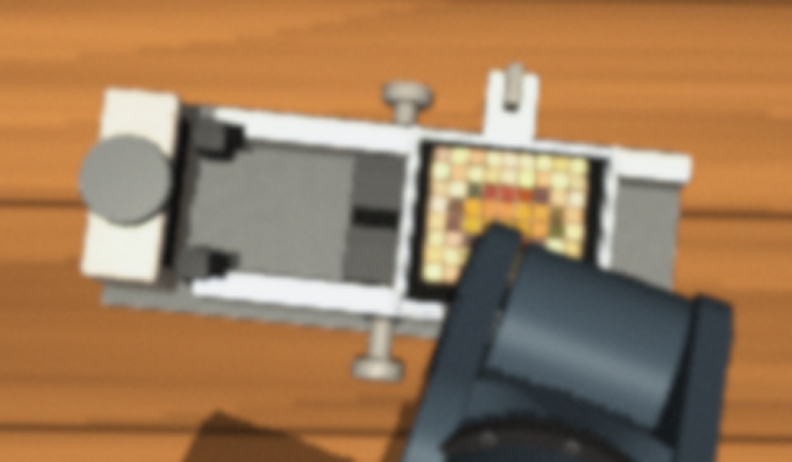

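The bolt heads are now at about (376,369) and (407,94), so the bolt has moved about 7 mm to roughly -8.5 mm. Trying the carriage again.

drive_tool(
  motion=[
    [0,0.006,0,0,0,0,0],
    [0,0.006,0,0,0,0,0],
    [0,0.003,0,0,0,0,0],
    [0,0.002,0,0,0,0,0],
    [0,0.001,0,0,0,0,0],
    [0,0.001,0,0,0,0,0],
    [0,0,0,0,0,0,0],
  ],
)

```text
time: 12.98
eef_pos: [0.4587, -0.088, 0.0723]
tcp_rot: [-3.141, -0.0, 3.052]
contact_force: [-1.5, -4.9, 1.2]
grip_width: -0.0002
grasp_force: 2.9
```

drive_tool(
  motion=[
    [0,0.001,0,0,0,0,0],
    [0,0.001,0,0,0,0,0],
    [0,0,0,0,0,0,0],
  ],
)

```text
time: 13.35
eef_pos: [0.4589, -0.0866, 0.0723]
tcp_rot: [-3.14, -0.0, 3.053]
contact_force: [-3.8, -13.2, -0.2]
grip_width: 0.0
grasp_force: 6.2
```

drive_tool(
  motion=[
    [0,-0.005,0,0,0,0,0],
    [0,-0.015,0,0,0,0,0],
    [0.03,0,0,0,0,0,0],
    [0.014,0.02,0,0,0,0,0],
    [0,0.03,0.01,0,0,0,0],
    [0,0.03,0.01,0,0,0,0],
    [0,0.028,0.01,0,0,0,0],
    [0,0,0.011,0,0,0,0],
    [-0.006,0,0,0,0,0,0],
    [-0.005,0,0,0,0,0,0],
    [0,0,0,0,0,0,0],
  ],
)

```text
time: 14.72
eef_pos: [0.4347, 0.0045, 0.0316]
tcp_rot: [-3.142, 0.001, 3.051]
contact_force: [-1.1, 0.1, -0.2]
grip_width: -0.0001
grasp_force: 0.0
```

```bash
python3 -c "
from h import *
plan(-110.5,0,31)"
```

```text
t 14.725 tcp track [-128.4   -1.3] 0.03163846725427323 F [-1.07540929  0.13032658 -0.22380476]
shift [-0.01792811  0.00129036  0.00065725] turn [-0.00165829  0.0601364  -0.09848035]
```

drive_tool(
  motion=[
    [-0.004,0.001,0,0,0,0,0],
    [-0.003,0,0,0,0,0,0],
    [-0.002,0,0,0,0,0,0],
    [-0.002,0,0,0,0,0,0],
    [-0.002,0,0,0,0,0,0],
    [-0.002,0,0,0,0,0,0],
    [-0.002,0,0,0,0,0,0],
    [-0.001,0,0,0,0,0,0],
    [0,0,0,0,0,0,0],
  ],
)

```text
time: 15.85
eef_pos: [0.451, 0.0047, 0.0311]
tcp_rot: [3.142, -0.002, 3.052]
contact_force: [-5.7, 0.3, 3.1]
grip_width: -0.0001
grasp_force: 2.7
```

drive_tool(
  motion=[
    [0.01,0,0,0,0,0,0],
    [0.02,0,-0.01,0,0,0,0],
    [0,-0.03,-0.01,0,0,0,0],
    [0,-0.04,-0.01,0,0,0,0],
    [0,-0.04,-0.01,0,0,0,0],
    [-0.01,0,0,0,0,0,0],
    [-0.006,0,0,0,0,0,0],
    [0,0.006,0,0,0,0,0],
    [0,0.006,0,0,0,0,0],
    [0,0.003,0,0,0,0,0],
    [0,0.002,0,0,0,0,0],
    [0,0.001,0,0,0,0,0],
    [0,0,0,0,0,0,0],
  ],
)

```text
time: 17.48
eef_pos: [0.4298, -0.0858, 0.0713]
tcp_rot: [-3.142, -0.0, 3.052]
contact_force: [-0.0, -1.1, -0.9]
grip_width: 0.0001
grasp_force: 0.0
```

drive_tool(
  motion=[
    [0,-0.01,0,0,0,0,0],
    [0,-0.01,0,0,0,0,0],
    [-0.015,0,0,0,0,0,0],
    [-0.013,0,0,0,0,0,0],
    [0,0.007,0,0,0,0,0],
    [0,0.006,0,0,0,0,0],
    [0,0.003,0,0,0,0,0],
    [0,0.002,0,0,0,0,0],
    [0,0.001,0,0,0,0,0],
    [0,0,0,0,0,0,0],
  ],
)

```text
time: 18.73
eef_pos: [0.4576, -0.0893, 0.0713]
tcp_rot: [-3.142, -0.0, 3.052]
contact_force: [0.1, 0.6, -0.3]
grip_width: 0.0006
grasp_force: 0.0
```

drive_tool(
  motion=[
    [0,0.001,0,0,0,0,0],
    [0,0,0,0,0,0,0],
  ],
)

```text
time: 18.98
eef_pos: [0.4578, -0.0885, 0.0713]
tcp_rot: [-3.141, 0.0, 3.052]
contact_force: [-1.1, -2.1, -0.1]
grip_width: -0.0001
grasp_force: 1.2
```

drive_tool(
  motion=[
    [0,0.001,0,0,0,0,0],
    [0,0.001,0,0,0,0,0],
    [0,0,0,0,0,0,0],
  ],
)

```text
time: 19.35
eef_pos: [0.4579, -0.0871, 0.0713]
tcp_rot: [-3.14, 0.0, 3.052]
contact_force: [-1.9, -9.4, -1.0]
grip_width: -0.0001
grasp_force: 4.8
```

drive_tool(
  motion=[
    [0,-0.005,0,0,0,0,0],
    [0,-0.015,0,0,0,0,0],
    [0.03,0,0,0,0,0,0],
    [0.004,0.02,0,0,0,0,0],
    [0,0.03,0.01,0,0,0,0],
    [0,0.03,0.01,0,0,0,0],
    [0,0.028,0.01,0,0,0,0],
    [0,0,0.01,0,0,0,0],
    [-0.006,0,0,0,0,0,0],
    [-0.004,0,0,0,0,0,0],
    [0,0,0,0,0,0,0],
  ],
)

```text
time: 20.72
eef_pos: [0.4425, 0.0028, 0.0316]
tcp_rot: [-3.142, 0.001, 3.051]
contact_force: [0.0, -0.0, -0.3]
grip_width: -0.0005
grasp_force: 0.0
```

```bash
python3 -c "
from h import *
plan(-104.5,0,31)"
```

```text
t 20.725 tcp track [-120.5   -2.3] 0.03161276437571475 F [ 0.02878685 -0.00709744 -0.34162064]
shift [-0.0160414   0.00230603  0.0006273 ] turn [-0.00200711  0.05219488 -0.09606605]
```

drive_tool(
  motion=[
    [-0.004,0.002,0,0,0,0,0],
    [-0.003,0,0,0,0,0,0],
    [-0.002,0,0,0,0,0,0],
    [-0.002,0,0,0,0,0,0],
    [-0.002,0,0,0,0,0,0],
    [-0.002,0,0,0,0,0,0],
    [-0.002,0,0,0,0,0,0],
    [0,0,0,0,0,0,0],
  ],
)

```text
time: 21.72
eef_pos: [0.4586, 0.004, 0.0311]
tcp_rot: [3.142, -0.001, 3.052]
contact_force: [-3.5, 0.8, 0.9]
grip_width: -0.0001
grasp_force: 2.0
```

drive_tool(
  motion=[
    [0.01,0,0,0,0,0,0],
    [0.02,0,-0.01,0,0,0,0],
    [0,-0.03,-0.01,0,0,0,0],
    [0,-0.04,-0.01,0,0,0,0],
    [0,-0.04,-0.01,0,0,0,0],
    [-0.02,0,0,0,0,0,0],
    [-0.018,0,0,0,0,0,0],
    [0,0.006,0,0,0,0,0],
    [0,0.006,0,0,0,0,0],
    [0,0.003,0,0,0,0,0],
    [0,0.002,0,0,0,0,0],
    [0,0,0,0,0,0,0],
  ],
)

```text
time: 23.22
eef_pos: [0.4585, -0.0892, 0.0713]
tcp_rot: [-3.142, 0.0, 3.052]
contact_force: [0.4, -0.4, -0.4]
grip_width: -0.0002
grasp_force: 0.0
```

drive_tool(
  motion=[
    [0,0.002,0,0,0,0,0],
    [0,0.001,0,0,0,0,0],
    [0,0,0,0,0,0,0],
  ],
)

```text
time: 23.6
eef_pos: [0.4589, -0.0864, 0.0713]
tcp_rot: [-3.142, -0.0, 3.052]
contact_force: [-0.7, -1.4, 1.0]
grip_width: 0.0002
grasp_force: 0.9
```

drive_tool(
  motion=[
    [0,0.002,0,0,0,0,0],
    [0,0.001,0,0,0,0,0],
    [0,0,0,0,0,0,0],
  ],
)

```text
time: 23.98
eef_pos: [0.4592, -0.0833, 0.0713]
tcp_rot: [3.141, -0.0, 3.052]
contact_force: [-0.2, -0.7, 0.8]
grip_width: 0.0002
grasp_force: 0.5
```

drive_tool(
  motion=[
    [0,0.002,0,0,0,0,0],
    [0,0,0,0,0,0,0],
  ],
)

```text
time: 24.22
eef_pos: [0.4594, -0.0812, 0.0713]
tcp_rot: [3.141, -0.0, 3.052]
contact_force: [-0.7, -0.8, 0.6]
grip_width: 0.0
grasp_force: 0.4
```

drive_tool(
  motion=[
    [0,0.002,0,0,0,0,0],
    [0,0.002,0,0,0,0,0],
    [0,0.002,0,0,0,0,0],
    [0,0.002,0,0,0,0,0],
    [0,0.002,0,0,0,0,0],
    [0,0.002,0,0,0,0,0],
  ],
)

```text
time: 24.98
eef_pos: [0.4604, -0.0693, 0.0713]
tcp_rot: [-3.142, -0.0, 3.052]
contact_force: [-2.0, -3.5, 0.1]
grip_width: -0.0003
grasp_force: 1.6
```

drive_tool(
  motion=[
    [0,0.004,0,0,0,0,0],
    [0,0.004,0,0,0,0,0],
    [0,0.004,0,0,0,0,0],
    [0,0.004,0,0,0,0,0],
    [0,0.004,0,0,0,0,0],
    [0,0.004,0,0,0,0,0],
    [0,0.004,0,0,0,0,0],
    [0,0.004,0,0,0,0,0],
    [0,0.004,0,0,0,0,0],
    [0,0.004,0,0,0,0,0],
    [0,0.004,0,0,0,0,0],
    [0,0.004,0,0,0,0,0],
    [0,0.004,0,0,0,0,0],
    [0,0.004,0,0,0,0,0],
    [0,0.004,0,0,0,0,0],
    [0,0.004,0,0,0,0,0],
    [0,0.004,0,0,0,0,0],
    [0,0.004,0,0,0,0,0],
  ],
)

```text
time: 27.22
eef_pos: [0.4668, 0.0025, 0.0713]
tcp_rot: [3.142, -0.0, 3.052]
contact_force: [-3.1, -3.3, 0.1]
grip_width: 0.0002
grasp_force: 1.9
```

```bash
python3 -c "
from h import *
plan(-97,17,72)"
```

```text
t 27.225 tcp track [-96.3  -0.4] 0.07126902206337343 F [-3.07979758 -3.2889442   0.13638327]
shift [ 0.00072821  0.01743601 -0.00073071] turn [ 0.00053307 -0.00827684 -0.04909396]
```

drive_tool(
  motion=[
    [0,0.003,0,0,0,0,0],
    [0,0.003,0,0,0,0,0],
    [0,0.002,0,0,0,0,0],
    [0,0.002,0,0,0,0,0],
    [0,0.002,0,0,0,0,0],
    [0,0.001,0,0,0,0,0],
    [0,0,0,0,0,0,0],
  ],
)

```text
time: 28.1
eef_pos: [0.4684, 0.0153, 0.0714]
tcp_rot: [3.141, 0.001, 3.052]
contact_force: [-0.0, -0.7, 0.6]
grip_width: -0.0001
grasp_force: 0.3
```

drive_tool(
  motion=[
    [0,0.001,0,0,0,0,0],
    [0,0.001,0,0,0,0,0],
    [0,0,0,0,0,0,0],
  ],
)

```text
time: 28.48
eef_pos: [0.4685, 0.0172, 0.0714]
tcp_rot: [3.141, 0.001, 3.052]
contact_force: [0.4, -1.1, 0.6]
grip_width: -0.0001
grasp_force: 0.7
```

drive_tool(
  motion=[
    [0,0.001,0,0,0,0,0],
    [0,0,0,0,0,0,0],
  ],
)

```text
time: 28.72
eef_pos: [0.4686, 0.0182, 0.0714]
tcp_rot: [3.142, 0.001, 3.052]
contact_force: [1.1, -1.5, 0.5]
grip_width: -0.0
grasp_force: 0.8
```

drive_tool(
  motion=[
    [0,0.001,0,0,0,0,0],
    [0,0,0,0,0,0,0],
  ],
)

```text
time: 28.98
eef_pos: [0.4686, 0.0186, 0.0714]
tcp_rot: [-3.141, 0.001, 3.052]
contact_force: [0.8, -8.4, -0.0]
grip_width: -0.0002
grasp_force: 4.4
```

drive_tool(
  motion=[
    [0,0.001,0,0,0,0,0],
    [0,0,0,0,0,0,0],
  ],
)

```text
time: 29.22
eef_pos: [0.4686, 0.0188, 0.0714]
tcp_rot: [-3.139, 0.0, 3.053]
contact_force: [-0.5, -18.0, 1.7]
grip_width: -0.0001
grasp_force: 8.9
```

drive_tool(
  motion=[
    [0,0.001,0,0,0,0,0],
    [0,0,0,0,0,0,0],
  ],
)

```text
time: 29.48
eef_pos: [0.4686, 0.019, 0.0714]
tcp_rot: [-3.138, 0.0, 3.053]
contact_force: [-0.5, -26.8, 1.6]
grip_width: -0.0005
grasp_force: 13.3
```

The carriage is firmly on the stop. Backing off and checking.

drive_tool(
  motion=[
    [0,-0.004,0,0,0,0,0],
    [0,-0.016,0,0,0,0,0],
    [0.03,0,0,0,0,0,0],
    [0.04,0,-0.02,0,0,0,0],
    [0.04,0,-0.04,0,0,0,0],
    [0.03,-0.03,-0.04,0,0,0,0],
    [0,-0.05,-0.03,0,0,0,0],
    [0,-0.05,0,0,0,0,0],
    [0,-0.05,0,0,0,0,0],
    [0,0,0,0,0,0,0],
    [0,0,0,0,0,0,0],
  ],
)

```text
time: 30.85
eef_pos: [0.3108, -0.1652, 0.2011]
tcp_rot: [3.141, -0.001, 3.051]
contact_force: [-0.1, -0.0, -0.4]
grip_width: 0.0002
grasp_force: 0.0
```

Run:
```python
from h import *
f=grab_frame("top");P=cloud(f)
im=cv2.resize(f["image"][170:310,190:430],None,fx=3.3,fy=3.3,interpolation=cv2.INTER_CUBIC);save({"image":im},"crop2.png")
q=P[180:300,200:340];T=np.stack([(q[...,:2]-O)@tx,(q[...,:2]-O)@ty],-1)
for n,a,b in(("far",.07,.12),("near",-.12,-.07)):
    m=(q[...,2]>.084)&(q[...,2]<.097)&(T[...,0]>a)&(T[...,0]<b)&(T[...,1]<.1);print(n,m.sum(),T[m].mean(0))
print(observe()["contact_force"])
```

```text
far 71 [0.09190133 0.03469394]
near 71 [-0.09276576  0.03479549]
[0.9187266  1.05968747 0.33361546]
```

View pics/crop2.png

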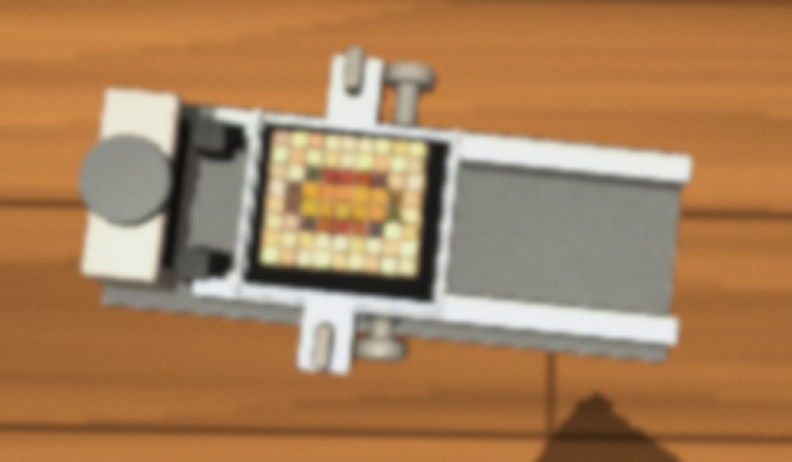

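The carriage is against the end stop: the posts are at y ≈ +35 mm, which is about 120 mm of travel. The fragment is at about (345,200), centred on the plate, and the robot is clear.

```bash
python3 -c "
from plant import *
print(sign_off())"
```

```text
the job is handed in; nothing more can be done
None
```

The carriage is fully home against the end stop (about 120 mm of travel, measured from the top camera) with the fragment still in place on it; it was held at first and passed after the bolt was shifted three times, to about +5 to +6 mm, the highest tool force reading was about 27 N, and the job is handed in.

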